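# Shut the tool chest: drawers home, then the lid down over them

## Task

Shut up the small red tool chest with your fingertips alone: push both open drawers fully home from the front, then push the lid over from behind and press it gently all the way down, without letting it slam, so that its front lip drops over the tops of the drawers and locks them. Only push on the outside of the drawers and the lid: do not grip or pinch anything, do not reach inside the drawers or the lid, and leave the other things on the bench where they are. Finish with the hand clear of everything.

Things in the scene. Friction and masses are not known exactly. Their poses are not given: they have to be found in the camera images.
- chest: red sheet-steel tool chest, fixed to the bench, 150 deep (x) x 270 wide (y) x 90 mm high without the lid. Origin: centre of its underside, on the bench; own +x points from its front to its back, +y to its left end as the robot sees it, z up; turned up to 0.28 rad. Two drawers side by side in its front, which faces the robot; the lid is hinged along the top of its back
- drawer_left (a joint): how far the left drawer (at the chest's +y) is out towards the chest's -x, m: 0 fully home, at most 0.10; starts 0.035 to 0.07 out. A plain slide that stays where it is left; 2 to 3 N push it slowly; a solid stop ends it at 0, where its front is flush with the body's front
- drawer_right (a joint): the same for the right drawer (at the chest's -y)
- drawer_left_front (a point): centre of the outer face of the left drawer's front panel, 40 mm above the bench; moves with the drawer. The panel is 124 wide and 56 mm high, from 12 to 68 mm above the bench. A half-round cup pull 52 wide stands 12 mm out from it at mid width, from 17 to 41 mm above the bench; above the pull the face is flat but for a card frame 1 mm thick
- drawer_right_front (a point): the same for the right drawer
- drawer_left_inside: rubber lining inside the left drawer, with the spark plugs that lie there, all below the panel's top edge: not to be touched. Same origin and axes as the chest's, but 67 mm to +y and moving with the drawer
- drawer_right_inside: rubber lining inside the right drawer, with three bearing caps: not to be touched. Same origin and axes as the chest's, but 67 mm to -y and moving with the drawer
- lid (a joint): lid angle, rad: 0 shut, grows as the front edge rises; starts 1.25 to 1.5, at most 1.65. A stiff friction hinge holds the lid at any angle: 1 to 5 N square to it near its front edge move it slowly, and it does not fall by itself. Shut, it rests on the body's top (its stop)
- lid_hinge (a point): middle of the hinge line: along the chest's y, at the top of the back, 75 mm behind the chest's centre and 90 mm above the bench
- lid_top_edge (a point): middle of the lid's front edge on its outer face: 158 mm from the hinge line along the lid, and 25 mm off it along the outer face's normal (the lid is a pan 25 mm deep). The outer face is flat, 270 mm wide; it looks up when shut and to the chest's +x, away from the robot, when the lid stands open
- lid_lining: black rubber on the inner face of lid and lip: not to be touched. Origin at lid_hinge, -x to the lid's front edge, +z to its outer face. The lip hangs from the front edge to 32 mm below the hinge line (lid shut), 5 mm clear of the closed drawers' fronts, and covers their top 10 mm; a drawer more than about 5 mm out stops it, and the lid cannot shut
- oil_filter: blue spin-on oil filter standing to the right of the chest, 73 mm wide, 96 mm high, loose; origin at the centre of its underside; leave it
- bolt_1: hex bolt 66 mm long and 20 mm high lying at the bench's front edge, right of the chest, loose; origin at the centre of its underside; leave it
- gear: spur gear 65 mm wide and 25 mm high lying left of the chest's front, loose; origin at the centre of its underside; leave it
- screwdriver_black: black-handled screwdriver, 191 mm long and 25 mm high, lying at the front left, loose; origin at the centre of its underside; leave it
- chest_front (a point): middle of the top edge of the body's front, 90 mm above the bench. Behind it is a shallow open tray with a spanner and a caliper, all below this edge (no need to touch them). Fixed round the chest: an engine about 0.3 m high on the left and an electric motor behind on the right, so come from the robot's side or from above

How it is judged (in metres and radians):
On the way, in this order (a step that is already met when the one before it is completed fails the run):
1. both drawers are fully home (value of joint each of drawer_left, drawer_right below 0.004 m), for 0.2 s.
2. the lid is down on the chest (value of joint lid below 0.03 rad), for 0.2 s.
At the end, for the whole second after the job is handed in: Both drawers are within 4 mm of fully home, the lid is within 0.03 rad (under 5 mm at its front edge) of shut and at rest, and the hand is clear (all of step 1 and value of joint lid below 0.03 rad and velocity of joint lid between -0.05 and 0.05 rad/s); the robot touches nothing.
It fails at once if the lid is slammed (falls faster than 2 rad/s, 0.3 m/s at its edge) (velocity of joint lid below -2 rad/s).
It fails at once if the fingers reach into or grip a drawer (touch its inside) (contact force between the fingers and drawer_left_inside above 1 N or contact force between the fingers and drawer_right_inside above 1 N).
It fails at once if the fingers reach into or grip the lid (touch its lining) (contact force between the fingers and lid_lining above 1 N).
It fails at once if a loose thing on the bench is moved by more than 20 mm, lifted or carried (distance of any of oil_filter, bolt_1, gear, screwdriver_black from where it was at the start of the episode above 0.02 m).
It also fails if it takes over 61 s, if anything falls off the work surface, if the arm or the gripper's body presses on something with over 40 N, if the wrist force passes 120 N, or if a joint passes its speed limit or range.

## Robot

A 6-joint arm with a two-finger parallel gripper is mounted at the origin on a cart in front of the work surface, level with it; the furniture and walls round the work are solid. World frame = base frame: x ahead of the robot, y to its left, z up, the work surface at z = 0. Lengths are in m, angles in degrees, forces in N, time in s.
With the tool pointing down it reaches from about 0.35 to 0.95 m from the base axis. Payload 17.4 kg.
Tool frame: the origin (TCP) lies midway between the tips of the shut fingers; the grasp point (between the pads) lies behind it (bot.hold_point_z is the z of the grasp point in the tool frame, in m); z points along the fingers, y is the line along which they close (so a half turn about z gives the same grasp; the last joint's range is limited). The gripper opens to 93 mm and grips with 3 to 60 N. Pads are 15 mm wide; open, the fingers measure 128 mm over their backs; the gripper's body (75 mm by 188 mm) begins 65 mm behind the grasp point.
Start: joints at [-71.436, 6.646, 82.598, -0, 90.757, -2.166], TCP at [0.239, -0.631, 0.219] pointing down, gripper open.
Joint ranges: [-162.19, 162.19], [-47.58, 125.68], [4.15, 143.07], [-65.23, 245.23], [0.69, 171.88], [-170.13, 170.13]. Speed limits (degrees/s): [108.29, 108.29, 127.2, 180, 180, 180].

## Interface

Orientations are given as a 3x3 rotation matrix whose columns are the frame's x, y, z axes.
In Python, from rig import sensors, cams, job, bot gives the robot as it stands.
- The arm moves only by the tool carry_out, never from a script. Its argument "plan" is a list of rows, each an object with "translation": the shift along the tool's x, y, z in mm, a list of three; "turn": the turn about the tool's z in units of 10 degrees (1.0 is 10 degrees); "claw": the opening, from 0 (shut) to 1 (fully open). A call has 1 to 5 rows; each row shifts and turns the commanded pose from where the row before left it, along the tool's axes as they then stand; what a row does not reach is not made up. A row lasts 1/8 s, in which the tool goes at most 62.5 mm and 10.7 degrees, less where a joint would pass 70% of its speed; a pose out of reach is approached as far as the arm can. A call is refused whole if a number of a shift passes 62.5 or a number of a turn 1, either way. A call with a gripper value outside its range is refused whole. The fingers move at their own pace and stop on an object; "grip_force" is the grip in N (left out, the last holds). Time passes only in rows, so rows that do not move let the fingers close. It gives the time, the measured TCP pose, the force, the opening and the grip force at its end, in the units of the state.
- sensors.get_obs(): the state, without advancing time (a new reading comes with each control period).
- cams.camera(name): name is "side" or "top" or "wrist"; returns a dict with "pixels" (420x560x3 uint8, blue, green, red), "camera_matrix" (3x3 intrinsics, pixels), "rvec" (rotation vector, rad) and "tvec" (3), from world to camera coordinates, as OpenCV has them; the wrist camera has in their place "T_tool_cam" (4x4, takes a point from camera to tool coordinates, whose origin is the TCP and whose axes are the flange's). Camera axes: x right, y down, z forward; pixel columns grow to the right and rows downward; lengths in m; the calibration is good to about 2 mm. The wrist camera is an equidistant fisheye: a pixel r from the principal point sees the ray r / f radians off the axis. A picture is of the moment at which its call begins: read the wrist's pose just before it. There is no depth.
- job.close_job(): hands the job in; it is judged then, once.
The state is a dict: "clock": time; "q": joint angles; "joint_velocities": joint speeds; "effort": joint torques, N m; "eef_pos": TCP position; "eef_rot": TCP orientation; "ft_force": force on the tool from outside, world axes, zero at the start; "wrist_torque": the same for the moment, N m; "finger_gap": finger opening in m; "gripper_force": force on a finger pad.
Only numpy, scipy, OpenCV 4.12 (cv2) and the standard library are available. Lean on these libraries where they do the work, as an engineer would, in place of code of your own. Each camera call takes 0.05 s, during which the arm holds its last target. There are 200 camera calls.

## Working session

There is one attempt and no reset: what is moved stays moved. The work goes in short steps, Python scripts to look and compute and a tool call to move; the robot and the scene stay as the last step left them, time stands still between calls to the robot, and variables do not carry over. Pictures are saved under pics/ and viewed, at most 10 in all, crops included, and the job is handed in when it is done.

Besides the shell and the picture viewer there is one more tool, called after "Request:" in YAML: its name, and indented under it one key for each argument. carry_out: Moves the arm, as the interface text tells. Its arguments: {"type":"object","properties":{"plan":{"type":"array","items":{"type":"object","properties":{"translation":{"type":"array","items":{"type":"number"}},"turn":{"type":"number"},"claw":{"type":"number"}}}},"grip_force":{"type":"number"}},"required":["plan"]}

```bash
ls; mkdir -p pics
python3 - <<'E'
from rig import sensors,cams,bot
import cv2,numpy as np
o=sensors.get_obs(); print(o['clock'],o['eef_pos'],o['eef_rot'],bot.hold_point_z)
for n in('side','top'):
    c=cams.camera(n); cv2.imwrite(f'pics/{n}0.png',c['pixels']); print(n,c['camera_matrix'],c['rvec'],c['tvec'])
E
```

```text
pics
0.0 [ 0.23884602 -0.63111742  0.21789925] [[ 9.35259715e-01  3.53962028e-01 -3.84256785e-04]
 [ 3.53962235e-01 -9.35259097e-01  1.07576540e-03]
 [ 2.14004470e-05 -1.14213243e-03 -9.99999348e-01]] -0.0188
side [[399.49283202   0.         276.03318477]
 [  0.         399.49283202 211.19548307]
 [  0.           0.           1.        ]] [ 0.9674237  -2.67771432  0.77328707] [0.36835702 0.42552449 0.85088007]
top [[519.75337559   0.         282.43943565]
 [  0.         519.75337559 203.15093846]
 [  0.           0.           1.        ]] [ 1.99189013 -2.22770412  0.23994642] [-0.04552855  0.58180345  1.54219922]
```

View pics/side0.png

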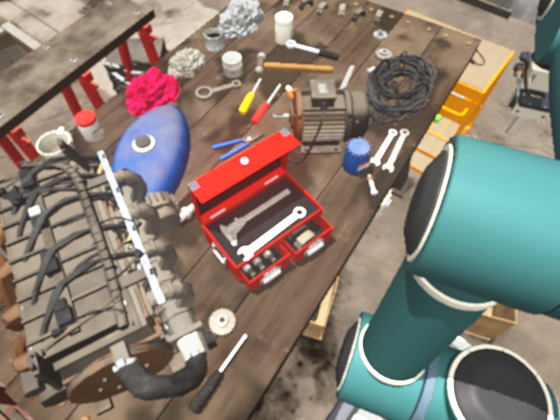

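View pics/top0.png

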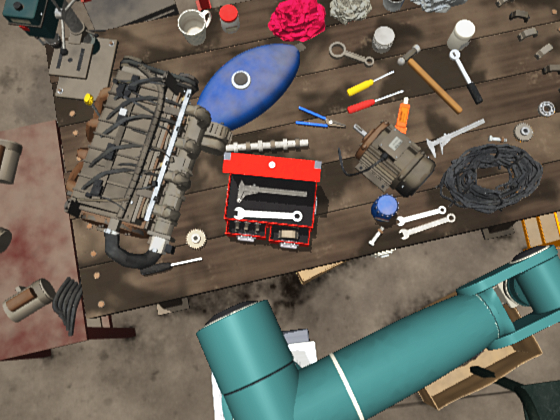

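The side view shows the chest at about (265,210) with its lid open. In the top view it is at about (272,200), drawers facing the robot, with the filter at (385,208) and the gear at (196,238). I'll zoom in on both.

Run:
```python
import cv2,numpy as np
t=cv2.imread('pics/top0.png')[145:255,210:335]; s=cv2.imread('pics/side0.png')[125:295,180:340]
cv2.imwrite('pics/c1.png',cv2.resize(t,None,fx=5,fy=5,interpolation=2)); cv2.imwrite('pics/c2.png',cv2.resize(s,None,fx=3.5,fy=3.5,interpolation=2))
```

```text
(no output)
```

View pics/c1.png

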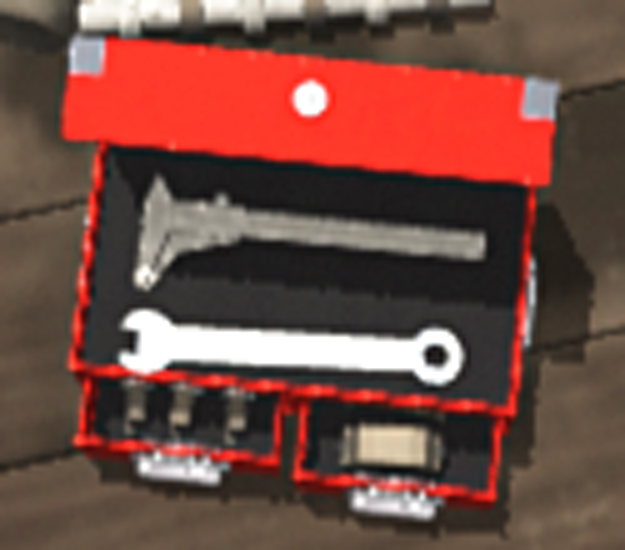

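View pics/c2.png

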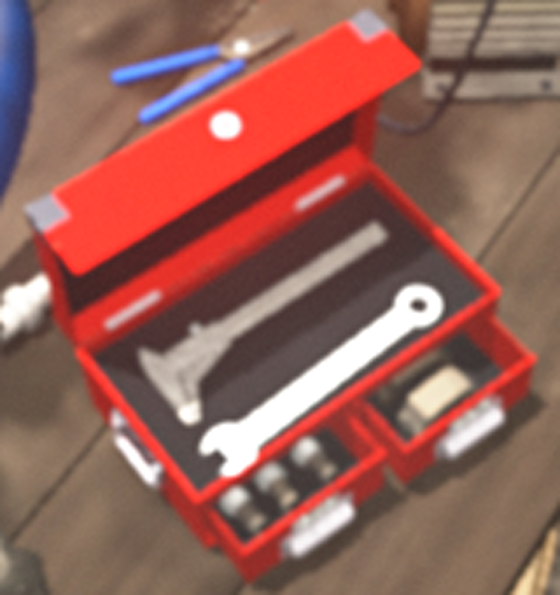

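The top crop shows the body's front edge from (72,370) to (515,412). The drawer front edges run (78,445)-(278,465) and (297,478)-(495,498), and the lid's top edge runs (72,40)-(556,80). The side crop shows the lid's top edge from (30,208) to (362,12).

```bash
cat > h.py <<'E'
import cv2,numpy as np
from rig import sensors,cams
def cam(n):
    c=cams.camera(n);R=cv2.Rodrigues(np.array(c['rvec'],float))[0];return c['camera_matrix'],R,np.array(c['tvec'],float).ravel()
T=lambda p:(np.array(p,float)+.5)/5-.5+[210,145]
S=lambda p:(np.array(p,float)+.5)/3.5-.5+[180,125]
def plane(c,uv,z):
    K,R,t=c;C=-R.T@t;d=R.T@np.linalg.inv(K)@[*uv,1];return C+d*(z-C[2])/d[2]
def tri(a,ua,b,ub):
    X=cv2.triangulatePoints(*[c[0]@np.c_[c[1],c[2]] for c in(a,b)],np.array(ua,float),np.array(ub,float));return (X[:3]/X[3]).ravel()
E
python3 - <<'E'
from h import *
np.set_printoptions(precision=4,suppress=True)
t=cam('top');s=cam('side')
FL,FR=plane(t,T((72,370)),.09),plane(t,T((515,412)),.09)
SL,SR=plane(s,S((200,497)),.09),plane(s,S((497,292)),.09)
print('front',FL,FR,np.linalg.norm(FL-FR),'side',SL,SR)
BL,BR=plane(s,S((82,350)),.09),plane(s,S((372,165)),.09);print('back side',BL,BR)
y=(FL-FR+SL-SR);y/=np.linalg.norm(y);x=np.array([y[1],-y[0],0]);yaw=np.arctan2(x[1],x[0])
c=(FL+FR+SL+SR)/4;o=c+.075*x;print('yaw',yaw,'chest',o,'hinge',o+.075*x)
for n,p in dict(L1=(78,445),L2=(278,465),R1=(297,478),R2=(495,498)).items():
    P=plane(t,T(p),.068);print(n,P,'out',-(P-c)@x,'y',(P-c)@y)
for n,p in dict(L=(250,580),).items(): pass
for a,b in(((72,40),(30,208)),((556,80),(362,12))):
    P=tri(t,T(a),s,S(b));d=P-(o+.075*x);print('lid',P,'rel hinge',d@x,d@y,P[2]-.09, 'ang',np.pi-np.arctan2(P[2]-.09,d@x)-np.arctan2(.025,.158))
# tip z=0 objects
for n,uv in dict(filter=(385,208),gear=(196,238),bolt=(376,237)).items(): print(n,plane(t,uv,.02 if n!='filter' else .096))
for n,uv in dict(engR=(205,110),camshaftL=(225,147),camR=(308,143),motor=(345,155)).items(): print(n,plane(t,uv,.05))
E
```

```text
front [0.5395 0.071  0.09  ] [ 0.4842 -0.1913  0.09  ] 0.26803958706660364 side [0.5415 0.0681 0.09  ] [ 0.4854 -0.1896  0.09  ]
back side [0.6832 0.0382 0.09  ] [ 0.6289 -0.2221  0.09  ]
yaw -0.21092002204898214 chest [ 0.586  -0.0761  0.09  ] hinge [ 0.6593 -0.0918  0.09  ]
L1 [0.4972 0.0735 0.068 ] out 0.0430845200865515 y 0.12772090706850894
L2 [ 0.4715 -0.0461  0.068 ] out 0.0432362342771471 y 0.005452592152150788
R1 [ 0.4623 -0.0567  0.068 ] out 0.0500006984620912 y -0.006851585241865686
R2 [ 0.4368 -0.1744  0.068 ] out 0.050260180344599066 y -0.12734858246236927
lid [0.6916 0.0392 0.2545] rel hinge 0.004182804190703611 0.13487948305430036 0.1645020601093686 ang 1.439291042904528
lid [ 0.6425 -0.2249  0.2451] rel hinge 0.011390972121114722 -0.13362444874698162 0.1551098844855843 ang 1.4871759427153304
filter [ 0.5165 -0.415   0.096 ]
gear [0.5017 0.1699 0.02  ]
bolt [ 0.4421 -0.3898  0.02  ]
engR [0.9109 0.1046 0.05  ]
camshaftL [0.7784 0.0512 0.05  ]
camR [ 0.7622 -0.2134  0.05  ]
motor [ 0.7094 -0.3253  0.05  ]
```

Request:
carry_out:
  plan:
    - {"translation": [0,0,0],"turn": 0.82,"claw": 0}
    - {"translation": [0,0,0],"turn": 0.82,"claw": 0}
    - {"translation": [0,0,0],"turn": 0.82,"claw": 0}
    - {"translation": [0,0,0],"turn": 0.82,"claw": 0}
    - {"translation": [0,0,0],"turn": 0,"claw": 0}
  grip_force: 10

```text
clock: 0.82
eef_pos: [0.2389, -0.6312, 0.2185]
eef_rot: [[0.978, -0.208, -0.0], [-0.208, -0.978, 0.0], [-0.0, -0.0, -1.0]]
ft_force: [-0.0, 0.5, -0.4]
finger_gap: 0.048
gripper_force: 0.0
```

Request:
carry_out:
  plan:
    - {"translation": [5,-50,2],"turn": 0,"claw": 0}
    - {"translation": [5,-50,2],"turn": 0,"claw": 0}
    - {"translation": [5,-50,2],"turn": 0,"claw": 0}
    - {"translation": [5,-50,2],"turn": 0,"claw": 0}
    - {"translation": [5,-50,2],"turn": 0,"claw": 0}

```text
clock: 1.45
eef_pos: [0.3158, -0.3905, 0.2086]
eef_rot: [[0.979, -0.205, 0.0], [-0.205, -0.979, -0.0], [0.0, 0.0, -1.0]]
ft_force: [1.3, 0.5, 0.3]
finger_gap: 0.001
gripper_force: 0.0
```

Request:
carry_out:
  plan:
    - {"translation": [5,-50,2],"turn": 0,"claw": 0}
    - {"translation": [5,-50,2],"turn": 0,"claw": 0}
    - {"translation": [5,-50,2],"turn": 0,"claw": 0}
    - {"translation": [5,-50,2],"turn": 0,"claw": 0}
    - {"translation": [0,-50,0],"turn": 0,"claw": 0}

```text
clock: 2.08
eef_pos: [0.3876, -0.1502, 0.2006]
eef_rot: [[0.979, -0.205, 0.0], [-0.205, -0.979, -0.0], [0.0, 0.0, -1.0]]
ft_force: [0.3, -0.1, -0.0]
finger_gap: 0.0002
gripper_force: 0.0
```

Request:
carry_out:
  plan:
    - {"translation": [0,-46,0],"turn": 0,"claw": 0}
    - {"translation": [0,0,50],"turn": 0,"claw": 0}
    - {"translation": [0,0,50],"turn": 0,"claw": 0}
    - {"translation": [0,0,40],"turn": 0,"claw": 0}
    - {"translation": [0,0,0],"turn": 0,"claw": 0}

```text
clock: 2.7
eef_pos: [0.3956, -0.1063, 0.0585]
eef_rot: [[0.979, -0.206, -0.004], [-0.206, -0.979, 0.001], [-0.004, -0.001, -1.0]]
ft_force: [-0.4, -0.6, 0.6]
finger_gap: 0.0006
gripper_force: 0.0
```

Run:
```python
from h import *
o=sensors.get_obs();P=o['eef_pos'];d=P-[.5127,-.0604,0];a=.211;print(P,d[0]*np.cos(a)-d[1]*np.sin(a),d[0]*np.sin(a)+d[1]*np.cos(a))
w=cams.camera('wrist');cv2.imwrite('pics/w1.png',w['pixels'])
s=cams.camera('side')['pixels'][125:325,180:400];s=cv2.resize(s,None,fx=2.1,fy=2.1,interpolation=2)
cv2.imwrite('pics/w2.png',s);print(w['T_tool_cam'])
```

```text
[ 0.39563977 -0.1062639   0.0585033 ] -0.10485843354464264 -0.06936356902762926
[[-4.38931733e-04 -9.69099962e-01 -2.46667938e-01  6.84996161e-02]
 [ 9.99999899e-01 -4.01693339e-04 -2.01285541e-04 -4.28310891e-04]
 [ 9.59809427e-05 -2.46668001e-01  9.69100040e-01 -1.65314429e-01]
 [ 0.00000000e+00  0.00000000e+00  0.00000000e+00  1.00000000e+00]]
```

View pics/w1.png

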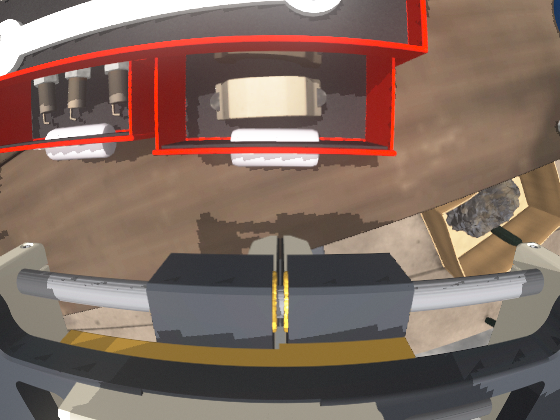

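View pics/w2.png

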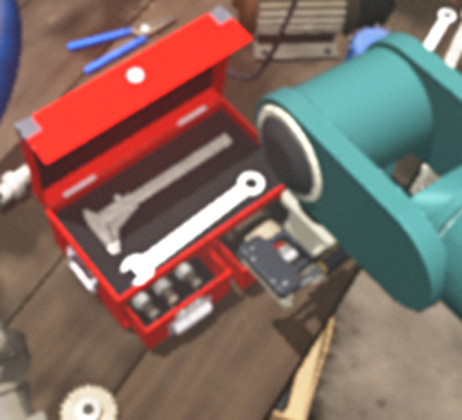

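The wrist view shows the shut fingers at about (280,270), lined up with the right pull at (275,147), so I'm advancing.

Request:
carry_out:
  plan:
    - {"translation": [15,0,5],"turn": 0,"claw": 0}
    - {"translation": [20,0,0],"turn": 0,"claw": 0}
    - {"translation": [10,0,0],"turn": 0,"claw": 0}
    - {"translation": [8,0,0],"turn": 0,"claw": 0}
    - {"translation": [8,0,0],"turn": 0,"claw": 0}

```text
clock: 3.42
eef_pos: [0.4571, -0.1197, 0.0562]
eef_rot: [[0.978, -0.209, 0.0], [-0.209, -0.978, -0.0], [0.0, 0.0, -1.0]]
ft_force: [-1.7, 1.1, 1.9]
finger_gap: 0.0004
gripper_force: 1.2
```

Request:
carry_out:
  plan:
    - {"translation": [6,0,0],"turn": 0,"claw": 0}
    - {"translation": [6,0,0],"turn": 0,"claw": 0}
    - {"translation": [5,0,0],"turn": 0,"claw": 0}
    - {"translation": [4,0,0],"turn": 0,"claw": 0}
    - {"translation": [0,0,0],"turn": 0,"claw": 0}

```text
clock: 4.05
eef_pos: [0.4775, -0.124, 0.0556]
eef_rot: [[0.978, -0.209, 0.0], [-0.209, -0.978, 0.0], [0.0, -0.0, -1.0]]
ft_force: [0.6, 0.4, -0.2]
finger_gap: 0.0004
gripper_force: 0.0
```

Request:
carry_out:
  plan:
    - {"translation": [3,0,0],"turn": 0,"claw": 0}
    - {"translation": [3,0,0],"turn": 0,"claw": 0}
    - {"translation": [3,0,0],"turn": 0,"claw": 0}
    - {"translation": [2,0,0],"turn": 0,"claw": 0}
    - {"translation": [0,0,0],"turn": 0,"claw": 0}

```text
clock: 4.68
eef_pos: [0.4878, -0.1262, 0.0555]
eef_rot: [[0.978, -0.209, -0.001], [-0.209, -0.978, 0.0], [-0.001, -0.0, -1.0]]
ft_force: [-5.0, 1.1, 1.7]
finger_gap: 0.0003
gripper_force: 2.7
```

Request:
carry_out:
  plan:
    - {"translation": [1,0,0],"turn": 0,"claw": 0}
    - {"translation": [1,0,0],"turn": 0,"claw": 0}
    - {"translation": [1,0,0],"turn": 0,"claw": 0}
    - {"translation": [0,0,0],"turn": 0,"claw": 0}

```text
clock: 5.18
eef_pos: [0.4878, -0.1262, 0.0556]
eef_rot: [[0.978, -0.209, -0.009], [-0.209, -0.978, 0.002], [-0.009, -0.0, -1.0]]
ft_force: [-41.0, 8.3, 24.2]
finger_gap: 0.0004
gripper_force: 21.2
```

The right drawer is at its stop. Next I back off and do the left one.

Request:
carry_out:
  plan:
    - {"translation": [-30,0,0],"turn": 0,"claw": 0}
    - {"translation": [-48,0,0],"turn": 0,"claw": 0}
    - {"translation": [0,-45,0],"turn": 0,"claw": 0}
    - {"translation": [0,-45,0],"turn": 0,"claw": 0}
    - {"translation": [0,-46,0],"turn": 0,"claw": 0}

```text
clock: 5.8
eef_pos: [0.4437, 0.0237, 0.0562]
eef_rot: [[0.978, -0.21, 0.002], [-0.21, -0.978, 0.0], [0.002, -0.0, -1.0]]
ft_force: [1.0, -0.6, 0.2]
finger_gap: 0.0006
gripper_force: 0.0
```

Request:
carry_out:
  plan:
    - {"translation": [15,0,0],"turn": 0,"claw": 0}
    - {"translation": [10,0,0],"turn": 0,"claw": 0}
    - {"translation": [8,0,0],"turn": 0,"claw": 0}
    - {"translation": [8,0,0],"turn": 0,"claw": 0}
    - {"translation": [0,0,0],"turn": 0,"claw": 0}

```text
clock: 6.42
eef_pos: [0.4836, 0.0132, 0.0555]
eef_rot: [[0.978, -0.21, -0.0], [-0.21, -0.978, 0.0], [-0.0, 0.0, -1.0]]
ft_force: [0.2, 0.6, 0.3]
finger_gap: 0.0006
gripper_force: 0.0
```

Request:
carry_out:
  plan:
    - {"translation": [6,0,0],"turn": 0,"claw": 0}
    - {"translation": [6,0,0],"turn": 0,"claw": 0}
    - {"translation": [5,0,0],"turn": 0,"claw": 0}
    - {"translation": [5,0,0],"turn": 0,"claw": 0}
    - {"translation": [0,0,0],"turn": 0,"claw": 0}

```text
clock: 7.05
eef_pos: [0.5052, 0.0093, 0.0557]
eef_rot: [[0.978, -0.209, 0.0], [-0.209, -0.978, 0.0], [0.0, -0.0, -1.0]]
ft_force: [-0.3, -0.6, -0.0]
finger_gap: 0.0006
gripper_force: 0.0
```

Request:
carry_out:
  plan:
    - {"translation": [4,0,0],"turn": 0,"claw": 0}
    - {"translation": [3,0,0],"turn": 0,"claw": 0}
    - {"translation": [3,0,0],"turn": 0,"claw": 0}
    - {"translation": [2,0,0],"turn": 0,"claw": 0}
    - {"translation": [1,0,0],"turn": 0,"claw": 0}

```text
clock: 7.68
eef_pos: [0.5166, 0.0068, 0.0557]
eef_rot: [[0.978, -0.209, -0.003], [-0.209, -0.978, 0.001], [-0.003, -0.0, -1.0]]
ft_force: [-18.4, 4.1, 11.6]
finger_gap: 0.0006
gripper_force: 10.1
```

Request:
carry_out:
  plan:
    - {"translation": [0,0,0],"turn": 0,"claw": 0}
    - {"translation": [0,0,0],"turn": 0,"claw": 0}
    - {"translation": [-33,0,0],"turn": 0,"claw": 0}
    - {"translation": [0,22,-50],"turn": 0,"claw": 0}
    - {"translation": [0,22,-50],"turn": 0,"claw": 0}

```text
clock: 8.3
eef_pos: [0.4755, -0.03, 0.1569]
eef_rot: [[0.978, -0.208, -0.0], [-0.208, -0.978, -0.0], [-0.0, 0.0, -1.0]]
ft_force: [1.5, -0.3, -0.1]
finger_gap: 0.0005
gripper_force: 0.0
```

Request:
carry_out:
  plan:
    - {"translation": [0,22,-55],"turn": 0,"claw": 0}
    - {"translation": [0,0,-55],"turn": 0,"claw": 0}
    - {"translation": [0,0,-55],"turn": 0,"claw": 0}
    - {"translation": [50,0,0],"turn": 0,"claw": 0}
    - {"translation": [0,0,0],"turn": 0,"claw": 0}

```text
clock: 8.93
eef_pos: [0.5222, -0.0622, 0.3196]
eef_rot: [[0.978, -0.209, -0.001], [-0.209, -0.978, 0.0], [-0.001, 0.0, -1.0]]
ft_force: [0.7, 0.8, 0.3]
finger_gap: 0.0003
gripper_force: 0.0
```

```bash
cat >> h.py <<'E'
def rel():
    o=sensors.get_obs();P=np.array(o['eef_pos']);d=P-[.5127,-.0604,0];a=.211;print('clk',o['clock'],'x from hinge',d[0]*np.cos(a)-d[1]*np.sin(a)-.15,'y',d[0]*np.sin(a)+d[1]*np.cos(a),'z',P[2])
E
python3 - <<'E'
from h import *
rel()
t=cams.camera('top')['pixels'][145:255,210:335];cv2.imwrite('pics/c3.png',cv2.resize(t,None,fx=5,fy=5,interpolation=2))
E
```

```text
clk 8.925 x from hinge -0.1403583414500746 y 0.00026478603555682326 z 0.31960568854054533
```

View pics/c3.png

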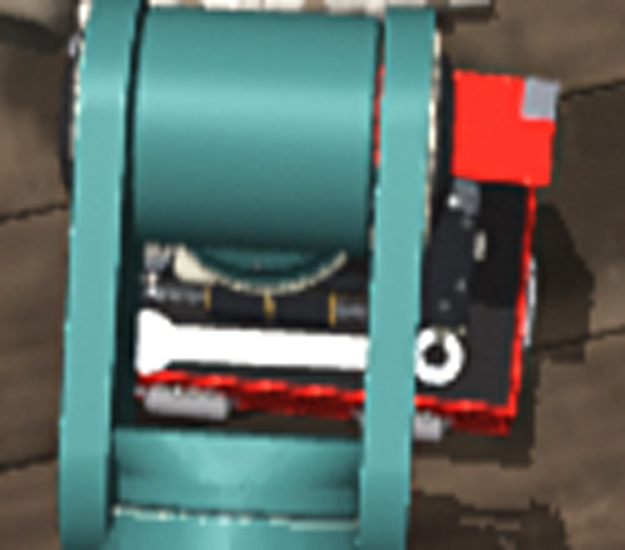

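The top view shows both pulls right up against the body's front edge, at about (185,400) and (430,425), so both drawers are home. Now I go over and behind the lid.

Request:
carry_out:
  plan:
    - {"translation": [50,0,0],"turn": 0,"claw": 0}
    - {"translation": [50,0,0],"turn": 0,"claw": 0}
    - {"translation": [50,0,0],"turn": 0,"claw": 0}
    - {"translation": [46,0,0],"turn": 0,"claw": 0}
    - {"translation": [0,0,0],"turn": 0,"claw": 0}

```text
clock: 9.6
eef_pos: [0.7132, -0.1029, 0.3182]
eef_rot: [[0.978, -0.209, -0.003], [-0.209, -0.978, 0.0], [-0.003, 0.0, -1.0]]
ft_force: [-0.6, -0.4, -0.1]
finger_gap: 0.0003
gripper_force: 0.0
```

Request:
carry_out:
  plan:
    - {"translation": [0,0,40],"turn": 0,"claw": 0}
    - {"translation": [0,0,40],"turn": 0,"claw": 0}
    - {"translation": [0,0,28],"turn": 0,"claw": 0}
    - {"translation": [0,0,0],"turn": 0,"claw": 0}

```text
clock: 10.1
eef_pos: [0.7103, -0.1022, 0.2113]
eef_rot: [[0.978, -0.209, -0.003], [-0.209, -0.978, 0.0], [-0.003, 0.0, -1.0]]
ft_force: [-0.8, 0.3, 0.8]
finger_gap: 0.0006
gripper_force: 0.0
```

Run:
```python
from h import *
rel()
h=.0106
for r in(.125,):
  for th in np.arange(1.5,-.01,-.1): print(round(th,2),'TCP x',round((-r*np.cos(th)+.025*np.sin(th)+h)*1e3),'z',round((.09+r*np.sin(th)+.025*np.cos(th))*1e3))
```

```text
clk 10.1 x from hinge 0.05194692542710189 y 0.0005280359176948329 z 0.21129353899973574
1.5 TCP x 27 z 216
1.4 TCP x 14 z 217
1.3 TCP x 1 z 217
1.2 TCP x -11 z 216
1.1 TCP x -24 z 213
1.0 TCP x -36 z 209
0.9 TCP x -48 z 203
0.8 TCP x -59 z 197
0.7 TCP x -69 z 190
0.6 TCP x -78 z 181
0.5 TCP x -87 z 172
0.4 TCP x -95 z 162
0.3 TCP x -101 z 151
0.2 TCP x -107 z 139
0.1 TCP x -111 z 127
-0.0 TCP x -114 z 115
```

Request:
carry_out:
  plan:
    - {"translation": [-10,0,0],"turn": 0,"claw": 0}
    - {"translation": [-9,0,0],"turn": 0,"claw": 0}
    - {"translation": [-8,0,0],"turn": 0,"claw": 0}
    - {"translation": [-8,0,0],"turn": 0,"claw": 0}
    - {"translation": [-8,0,0],"turn": 0,"claw": 0}

```text
clock: 10.72
eef_pos: [0.67, -0.0935, 0.2137]
eef_rot: [[0.978, -0.209, 0.002], [-0.209, -0.978, -0.0], [0.002, -0.0, -1.0]]
ft_force: [5.7, -2.0, 5.2]
finger_gap: 0.0005
gripper_force: 2.8
```

Request:
carry_out:
  plan:
    - {"translation": [-8,0,0],"turn": 0,"claw": 0}
    - {"translation": [-8,0,0],"turn": 0,"claw": 0}
    - {"translation": [-8,0,0],"turn": 0,"claw": 0}
    - {"translation": [-8,0,0],"turn": 0,"claw": 0}
    - {"translation": [-8,0,1],"turn": 0,"claw": 0}

```text
clock: 11.35
eef_pos: [0.6302, -0.0851, 0.2114]
eef_rot: [[0.978, -0.209, -0.0], [-0.209, -0.978, 0.0], [-0.0, 0.0, -1.0]]
ft_force: [3.7, -0.7, -0.0]
finger_gap: 0.0003
gripper_force: 1.6
```

Run:
```python
from h import *
rel();print(sensors.get_obs()['ft_force'])
s=cams.camera('side')['pixels'][105:305,160:380];cv2.imwrite('pics/s4.png',cv2.resize(s,None,fx=2.8,fy=2.8,interpolation=2))
```

```text
clk 11.35 x from hinge -0.029915728943935474 y 0.0004819632035179787 z 0.2113613655101454
[ 3.69477443 -0.67495769 -0.02643699]
```

View pics/s4.png

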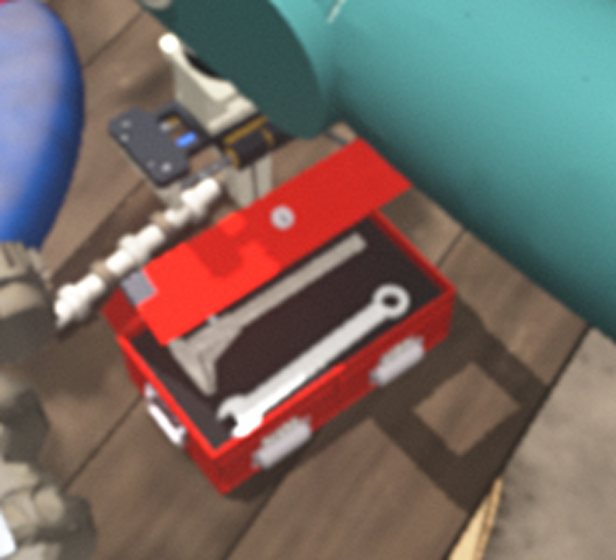

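The side view shows both drawers closed (pulls at about (285,440) and (398,360)) and the lid partly over, with the finger behind it. I'll follow the lid's arc down.

Request:
carry_out:
  plan:
    - {"translation": [-12,0,5],"turn": 0,"claw": 0}
    - {"translation": [-12,0,6],"turn": 0,"claw": 0}
    - {"translation": [-11,0,7],"turn": 0,"claw": 0}
    - {"translation": [-10,0,8],"turn": 0,"claw": 0}
    - {"translation": [-9,0,9],"turn": 0,"claw": 0}

```text
clock: 12.02
eef_pos: [0.5772, -0.0737, 0.1761]
eef_rot: [[0.978, -0.209, -0.0], [-0.209, -0.978, 0.0], [-0.0, -0.0, -1.0]]
ft_force: [-0.2, 0.1, 3.4]
finger_gap: 0.0001
gripper_force: 1.5
```

Request:
carry_out:
  plan:
    - {"translation": [-8,0,9],"turn": 0,"claw": 0}
    - {"translation": [-8,0,10],"turn": 0,"claw": 0}
    - {"translation": [-6,0,10],"turn": 0,"claw": 0}
    - {"translation": [-5,0,10],"turn": 0,"claw": 0}
    - {"translation": [0,0,0],"turn": 0,"claw": 0}

```text
clock: 12.65
eef_pos: [0.5508, -0.0681, 0.1365]
eef_rot: [[0.978, -0.209, -0.002], [-0.209, -0.978, 0.0], [-0.002, 0.0, -1.0]]
ft_force: [-0.3, 0.6, 0.1]
finger_gap: 0.0005
gripper_force: 0.0
```

Run:
```python
from h import *
rel();print(sensors.get_obs()['ft_force'])
```

```text
clk 12.65 x from hinge -0.11107756430720761 y 0.00042968855209701753 z 0.1365426815913664
[-0.33297691  0.5536033   0.14909427]
```

Request:
carry_out:
  plan:
    - {"translation": [0,0,5],"turn": 0,"claw": 0}
    - {"translation": [0,0,5],"turn": 0,"claw": 0}
    - {"translation": [0,0,4],"turn": 0,"claw": 0}
    - {"translation": [0,0,4],"turn": 0,"claw": 0}
    - {"translation": [0,0,0],"turn": 0,"claw": 0}

```text
clock: 13.28
eef_pos: [0.5515, -0.0682, 0.1192]
eef_rot: [[0.978, -0.209, -0.0], [-0.209, -0.978, 0.0], [-0.0, 0.0, -1.0]]
ft_force: [-0.2, -0.2, -0.4]
finger_gap: 0.0005
gripper_force: 0.0
```

Request:
carry_out:
  plan:
    - {"translation": [0,0,2],"turn": 0,"claw": 0}
    - {"translation": [0,0,2],"turn": 0,"claw": 0}
    - {"translation": [0,0,1],"turn": 0,"claw": 0}
    - {"translation": [0,0,0],"turn": 0,"claw": 0}

```text
clock: 13.78
eef_pos: [0.5516, -0.0682, 0.1152]
eef_rot: [[0.978, -0.209, 0.0], [-0.209, -0.978, -0.0], [0.0, 0.0, -1.0]]
ft_force: [-4.1, 1.1, 7.4]
finger_gap: -0.0
gripper_force: 3.6
```

Request:
carry_out:
  plan:
    - {"translation": [0,0,1],"turn": 0,"claw": 0}
    - {"translation": [0,0,1],"turn": 0,"claw": 0}
    - {"translation": [0,0,0],"turn": 0,"claw": 0}
    - {"translation": [0,0,0],"turn": 0,"claw": 0}

```text
clock: 14.28
eef_pos: [0.5517, -0.0683, 0.115]
eef_rot: [[0.978, -0.209, 0.001], [-0.209, -0.978, -0.0], [0.001, -0.0, -1.0]]
ft_force: [-14.3, 1.9, 25.3]
finger_gap: 0.0004
gripper_force: 12.5
```

Firm stop at z = 0.115, the expected shut height. Retreating upward and checking.

Request:
carry_out:
  plan:
    - {"translation": [0,0,-20],"turn": 0,"claw": 0}
    - {"translation": [0,0,-50],"turn": 0,"claw": 0}
    - {"translation": [0,0,-50],"turn": 0,"claw": 0}
    - {"translation": [-20,0,-40],"turn": 0,"claw": 0}
    - {"translation": [0,0,0],"turn": 0,"claw": 0}

```text
clock: 14.9
eef_pos: [0.5323, -0.0641, 0.2769]
eef_rot: [[0.978, -0.209, 0.006], [-0.209, -0.978, -0.001], [0.006, -0.0, -1.0]]
ft_force: [-0.5, -0.1, 0.0]
finger_gap: 0.0005
gripper_force: 0.0
```

Run:
```python
from h import *
print(sensors.get_obs()['ft_force'])
s=cams.camera('side')['pixels'][105:305,160:380];cv2.imwrite('pics/s5.png',cv2.resize(s,None,fx=2.8,fy=2.8,interpolation=2))
```

```text
[-0.48061741 -0.08243053  0.03094322]
```

View pics/s5.png

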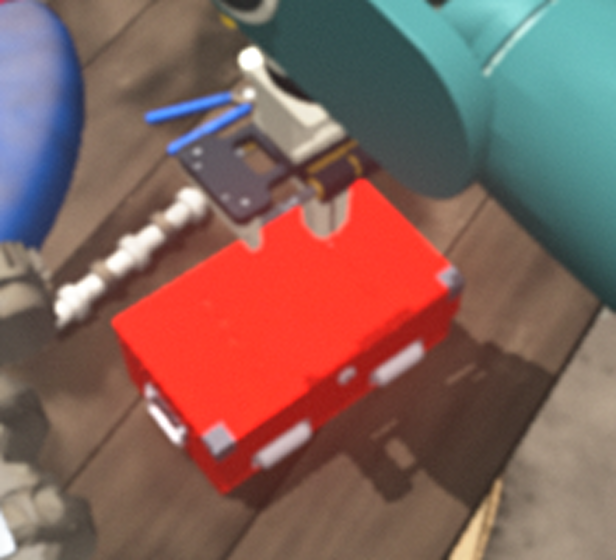

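The lid lies flat, with its corners at about (218,440) and (450,280), and its lip is over the drawers. The hand is well above it, so I'm handing in.

```bash
python3 -c "from rig import job;print(job.close_job())"
```

```text
the job is handed in; nothing more can be done
None
```

Both drawers are pushed home and the lid is pressed shut with its lip over them; the hand is clear and the job was handed in at about 15 s, with no verdict returned.

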